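# Pin the awning tension lever

### The job

Swing the awning's tension lever back along the middle of its sloping bracket so that its hole comes over the hole in the bracket, then take the long tapered locking pin with the tall round head from the wooden rack and push it down through both holes until its head sits flat on the lever. The lever springs back a few millimetres when let go, and the pin's taper draws it into line. Leave the other two bolts in the rack and do not shift the jar, carton and bowl; let go of the pin at the end.

Things in the scene. Friction and masses are not known exactly. Their poses are not given: they have to be found in the camera images.
- deck: Sloping grey plate of the awning bracket, 12 mm thick, fixed, x -85 to 115 mm, y -55 to 55 mm. Origin: mouth of its round 18 mm through hole on the upper face, 124 mm above the counter. z: out of the face along the hole, always 26 degrees from vertical, leaning to the bracket's low side (roughly toward the robot); x: up the slope; y: level. Below the hole 60 mm are clear along -z.
- lever (a joint): Swing of the steel lever on the deck, rad, about deck z at point pivot. 0: it points straight down the slope (deck -x), its hole exactly over the lock hole; positive: free end toward deck +y. Travel -0.15 to 1.1. Friction and a spring: 2 to 5 N at the hole moves it; let go near 0 it creeps back to about 0.04 (3 to 4 mm at the hole); from 0.05 to 0.95 it stays where left.
- pivot (a point): The lever's pivot axis, at deck x 80, y 0, z 0 mm. The lever is a flat steel bar 34 to 46 mm wide and 161 mm long from here to its free end, between 1 and 11 mm above the deck face, with an 18 mm round hole 80 mm from the pivot. A boss 42 mm across on the pivot rises to 27 mm above the deck face.
- post (a point): Point on the axis of the lever's grip post, a round dark steel stud 22 mm across standing square to the deck (along deck z) on the lever, 140 mm from the pivot. The post is 45 mm tall from the lever's upper face; this point is 25 mm above that face (36 mm above the deck face).
- seat (a point): Fixed point on the lock hole's axis, 11 mm above the deck face, level with the lever's upper face: where the origin of the seated pin belongs.
- pin: The locking pin, steel, 115 mm long overall, about 0.2 kg: round head 34 mm across and 45 mm tall (the tallest head in the rack); below it a 16 mm shank 70 mm long, straight for 35 mm and then tapering over 35 mm to a 5 mm nose. Origin: on the axis at the underside of the head; z: along the axis toward the head. It starts upright in the rack with its head resting on the rack's top.
- rack: Fixed wooden rack on four thin legs: a board 64 x 200 x 12 mm, its top 95 mm above the counter, with three loose 27 mm holes in a row along its y axis at y = -65, 0, +65 mm, spaced 65 mm. Origin: centre of its foot on the counter.
- bolt: Bystander in the rack: bolt with a square head 36 x 36 mm, 22 mm tall, and a blunt 22 mm shank 50 mm long. Origin at the underside of the head.
- stud: Bystander in the rack: bolt with a flat disc head 44 mm across, 14 mm tall, and a blunt 20 mm shank 40 mm long. Origin at the underside of the head.
- jar: Bystander: green glass jar with brass lid, 68 mm across, 150 mm tall, standing between rack and bracket. Origin at the centre of its foot.
- carton: Bystander: cardboard tea carton, 70 x 50 x 110 mm tall. Origin at the centre of its foot.
- cup: Bystander: small terracotta bowl, 68 mm across, 55 mm tall. Origin at the centre of its foot.
Mind the look-alikes: they are no part of the job. Of the things that look like the part that bears deck, the middle-sized one is meant. Leave any purple look-alike of the pin alone.

How it is judged (in metres and radians):
On the way:
1. the lever is swung back until its hole overlaps the lock hole (lever within 0.08 rad of 0) (value of joint lever between -0.08 and 0.08 rad), for 0.2 s.
At the end, for the whole second after the job is handed in: The pin stands through lever and bracket with the underside of its head within 5 mm of its seat on the lever (at most 4 mm high) and its axis within 5 degrees of the hole's; the lever is within 0.035 rad of 0; the pin is let go and at rest (distance between pin and seat below 0.005 m and angle between the z axis of pin and the z axis of deck, either way round below 0.09 rad and z of pin in the frame of seat below 0.004 m and value of joint lever between -0.035 and 0.035 rad and linear speed of pin below 0.01 m/s and contact force between the fingers and pin below 0.1 N); the robot touches nothing.
It fails at once if the jar is shifted more than 30 mm (distance of jar from where it was at the start of the episode above 0.03 m).
It fails at once if the carton is shifted more than 30 mm (distance of carton from where it was at the start of the episode above 0.03 m).
It fails at once if the bowl is shifted more than 30 mm (distance of cup from where it was at the start of the episode above 0.03 m).
It fails at once if the square-headed bolt is moved more than 20 mm (distance of bolt from where it was at the start of the episode above 0.02 m).
It fails at once if the disc-headed bolt is moved more than 20 mm (distance of stud from where it was at the start of the episode above 0.02 m).
It also fails if it takes over 50 s, if anything falls off the work surface, if the arm or the gripper's body presses on something with over 40 N, if the wrist force passes 120 N, or if a joint passes its speed limit or range.

### The arm

A 6-joint arm with a two-finger parallel gripper is mounted at the origin on the work surface. World frame = base frame: x ahead of the robot, y to its left, z up, the work surface at z = 0. Lengths are in mm, angles in rad, forces in N, time in s.
With the tool pointing down it reaches from about 375 to 925 mm from the base axis. Payload 5.7 kg.
Tool frame: the origin (TCP) lies midway between the tips of the shut fingers; the grasp point (between the pads) lies 19 mm behind it; x points along the fingers, y is the direction in which the jaws open and shut, and the axes are right-handed (so a half turn about x gives the same grasp; the last joint's range is limited). The gripper opens to 88 mm and grips with 3 to 60 N. Pads are 20 mm wide; open, the fingers measure 115 mm over their backs; the gripper's body (75 mm by 178 mm) begins 61 mm behind the grasp point.
Start: joints at [-1.321, 0.359, 1.51, -0, 1.272, -0.115], TCP at [214.04, -560.49, 222.623] pointing down, gripper open.
Joint ranges: [-2.97, 2.97], [-1.01, 2.36], [0.21, 2.38], [-0.96, 4.11], [0.2, 2.71], [-2.98, 2.98]. Speed limits (rad/s): [2.39, 2.39, 3.14, 3.14, 3.14, 3.14].

### API

Orientations are given as a unit quaternion [w, x, y, z].
In Python, from rig import manip gives the robot as it stands. The module is installed in compiled form; this text tells all that it offers.
- The arm moves only by the shell command python3 -m jog 'ROWS' [FORCE]. ROWS is JSON, one flat list of numbers, 5 for each row, row after row: the opening, from 0 (shut) to 1 (fully open), then the shift along the tool's x, y, z normalised to -1 to 1, where 1 is 1000 mm, then the turn about the tool's x normalised to -1 to 1, where 1 is pi/2 rad. In form: [gripper, x, y, z, turn, gripper, x, y, z, turn, ...]. A call has 1 to 20 rows; each row is the pose to reach, as a shift and turn from the pose measured when the call began, along the tool's axes at that moment; what a row does not reach only later rows make up. A row lasts 1/8 s, in which the tool goes at most 62.5 mm and 10.7 degrees, less where a joint would pass 70% of its speed; a pose out of reach is approached as far as the arm can. A call with a number of a shift or a turn outside -1 to 1 is refused whole. A call with a gripper value outside its range is refused whole. The fingers move at their own pace and stop on an object; FORCE is the grip in N (left out, the last holds). Time passes only in rows, so rows that repeat a pose let the fingers close. It gives the time, the measured TCP pose, the force and the opening at its end, in the units of the state.
- manip.observe(): the state, without advancing time (a new reading comes with each control period).
- manip.grab_frame(name): name is "scene" or "top" or "wrist"; returns the picture (420x560x3 uint8, red, green, blue); there is no depth.
- manip.camera_info(name): a dict with "K" (3x3 intrinsics, pixels), "T" (4x4, takes a point from camera to world coordinates). Camera axes: x right, y up, looking along -z (the intrinsics and any distortion apply to the point x, -y, -z); pixel columns grow to the right and rows downward; lengths in mm; the calibration is good to about 2 mm. A picture is of the moment at which its call begins: read the wrist's pose just before it. camera_info takes no time and is no camera call; for the wrist camera it gives the pose at the moment of the call.
- manip.hand_in(): hands the job in, once; it reports no verdict.
The state is a dict: "time_s": time; "qpos": joint angles; "qvel": joint speeds; "joint_torque": joint torques, N m; "tool_pos": TCP position; "tcp_rot": TCP orientation; "ft_force": force on the tool from outside, world axes, zero at the start; "wrist_torque": the same for the moment, N m; "grip_width": finger opening in mm.
Only numpy, scipy, OpenCV 4.12 (cv2) and the standard library are available. Lean on these libraries where they do the work, as an engineer would, in place of code of your own. Each camera call takes 0.05 s, during which the arm holds its last target.

## Working session

There is one attempt and no reset: what is moved stays moved. The work goes in short steps, Python scripts to look and compute and a shell command to move; the robot and the scene stay as the last step left them, time stands still between calls to the robot, and variables do not carry over. Pictures are saved under pics/ and viewed, and the job is handed in when it is done.

```bash
mkdir -p pics; ls; python3 - <<'E'
from rig import manip
import cv2, numpy as np
print(manip.observe())
for n in ["scene","top","wrist"]:
    ci=manip.camera_info(n); print(n,np.round(ci["K"],1).tolist(),np.round(ci["T"],3).tolist(),[k for k in ci])
    cv2.imwrite(f"pics/{n}0.png",manip.grab_frame(n)[:,:,::-1])
E
```

```text
pics
{'time_s': 0.0, 'qpos': array([-1.32107813e+00,  3.59509188e-01,  1.51144164e+00,  2.02864936e-06,
        1.27251711e+00, -1.15104459e-01]), 'qvel': array([-0.00045754,  0.00082991, -0.00112575, -0.00079924,  0.00288089,
       -0.00052403]), 'joint_torque': array([ 2.50991616e-03, -5.15362716e+01, -2.70727479e+01,  6.74001197e-02,
        3.49122717e-02, -1.48547842e-04]), 'tool_pos': array([ 213.88533012, -559.82604562,  221.80362098]), 'tcp_rot': array([-0.12760835, -0.69533109, -0.12893147,  0.69541891]), 'ft_force': array([-0.60337985,  0.78969669,  0.26726416]), 'wrist_torque': array([ 0.0181758 , -0.02975993, -0.02244677]), 'grip_width': 87.86930296188967}
scene [[396.9, 0.0, 280.1], [0.0, 396.9, 208.1], [0.0, 0.0, 1.0]] [[0.722, -0.465, 0.513, 1107.024], [0.692, 0.465, -0.553, -704.506], [0.018, 0.754, 0.657, 886.182], [0.0, 0.0, 0.0, 1.0]] ['K', 'T']
top [[483.5, 0.0, 272.3], [0.0, 483.5, 202.6], [0.0, 0.0, 1.0]] [[-0.007, 0.99, -0.14, 288.427], [-1.0, -0.007, -0.0, -25.936], [-0.001, 0.14, 0.99, 1610.008], [0.0, 0.0, 0.0, 1.0]] ['K', 'T']
wrist [[346.3, 0.0, 281.1], [0.0, 346.3, 210.2], [0.0, 0.0, 1.0]] [[0.356, 0.891, 0.283, 292.28], [-0.935, 0.339, 0.107, -530.406], [-0.001, -0.303, 0.953, 383.678], [0.0, 0.0, 0.0, 1.0]] ['K', 'T']
```

View pics/scene0.png

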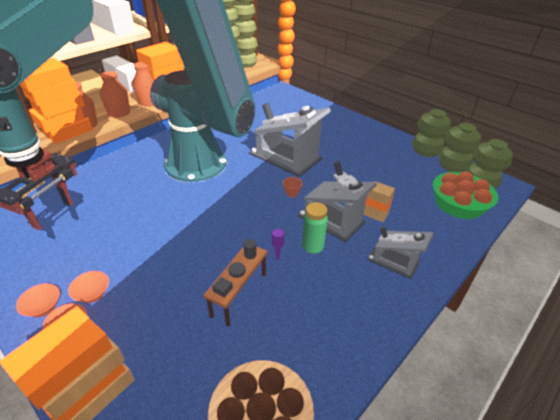

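View pics/top0.png

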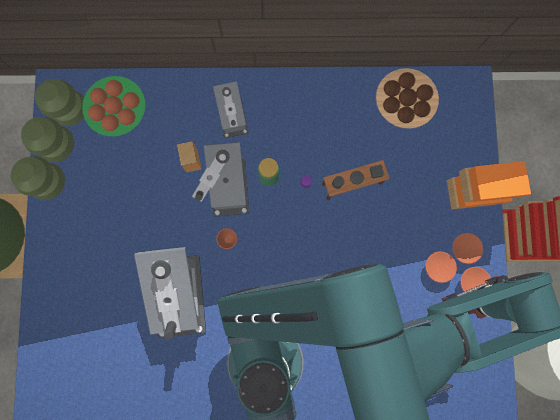

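View pics/wrist0.png

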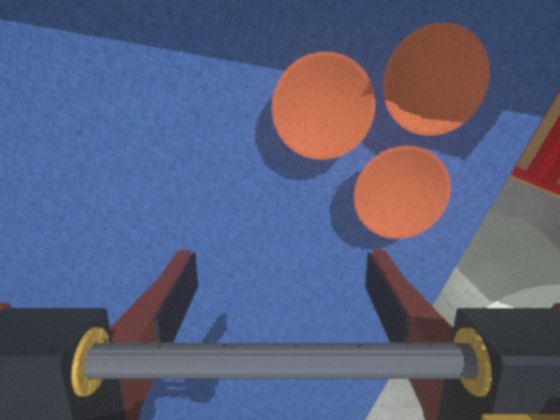

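```bash
python3 - <<'E'
import cv2
a=cv2.imread('pics/top0.png'); s=cv2.imread('pics/scene0.png')
cv2.imwrite('pics/c1.png',cv2.resize(a[130:260,160:400],None,fx=3.3,fy=3.3,interpolation=cv2.INTER_CUBIC))
cv2.imwrite('pics/c2.png',cv2.resize(s[140:330,190:400],None,fx=3.1,fy=3.1,interpolation=cv2.INTER_CUBIC))
E
```

```text
(no output)
```

View pics/c1.png

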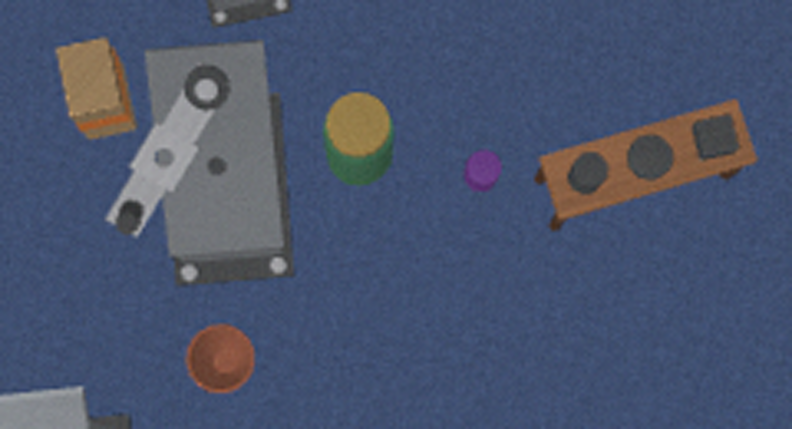

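View pics/c2.png

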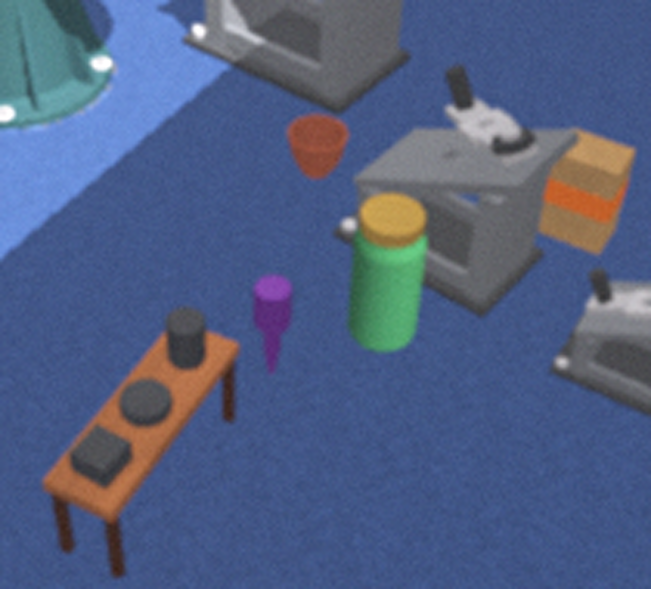

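```bash
cat > h.py <<'E'
import numpy as np
from rig import manip
from scipy.spatial.transform import Rotation as R
def ray(ci,u,v):
    K,T=ci["K"],ci["T"]; d=np.array([(u-K[0][2])/K[0][0],-(v-K[1][2])/K[1][1],-1.0])
    return np.array(T)[:3,3],np.array(T)[:3,:3]@d
def onz(ci,u,v,z):
    o,d=ray(ci,u,v); return o+d*(z-o[2])/d[2]
def tri(obs):
    A=np.zeros((3,3));b=np.zeros(3)
    for ci,u,v in obs:
        o,d=ray(ci,u,v); d=d/np.linalg.norm(d);P=np.eye(3)-np.outer(d,d);A+=P;b+=P@o
    p=np.linalg.solve(A,b)
    return p,[np.linalg.norm((np.eye(3)-np.outer(d/np.linalg.norm(d),d/np.linalg.norm(d)))@(p-o)) for o,d in [ray(*x) for x in obs]]
def proj(ci,p):
    T=np.array(ci["T"]);K=np.array(ci["K"]);c=T[:3,:3].T@(np.array(p)-T[:3,3])
    return K[0,0]*c[0]/-c[2]+K[0,2], -K[1,1]*c[1]/-c[2]+K[1,2]
def Rt(s=None):
    s=s or manip.observe(); q=np.array(s["tcp_rot"]); return R.from_quat(q[[1,2,3,0]]).as_matrix()
E
python3 - <<'E'
from h import *
t=manip.camera_info("top"); s=manip.camera_info("scene")
c=lambda u,v:(u/3.3+160,v/3.3+130); e=lambda u,v:(u/3.1+190,v/3.1+140)
H=onz(t,*c(217,166),124); print("hole",H)
P=onz(t,*c(206,89),183.3); print("pivot top",P)
print("jar",onz(t,*c(358,125),150),"carton",onz(t,*c(83,73),110),"cup",onz(t,*c(221,356),55),"purp",onz(t,*c(483,167),100))
for n,u,v,z in [("pin",588,173,140),("stud",650,157,109),("bolt",715,137,117)]: print(n,onz(t,*c(u,v),z))
print("rack corners",[onz(t,*c(u,v),95).round() for u,v in [(540,156),(740,101),(757,158),(560,218)]])
print("deck corners edge",[onz(t,*c(u,v),z).round() for u,v,z in [(146,53,174),(264,42,174),(283,250,87),(170,256,87)]])
print("post tri",tri([(t,*c(128,213)),(s,*e(456,74))]))
print("pintop tri",tri([(t,*c(588,173)),(s,*e(186,319))]))
print("hole tri",tri([(t,*c(217,166)),(s,*e(451,154))]))
print(Rt().round(3))
E
```

```text
hole [569.41366772 119.2584828  124.        ]
pivot top [629.92824409 123.98897952 183.3       ]
jar [602.44820277 -14.69013474 150.        ] carton [664.13382175 250.37585608 110.        ] cup [394.22749636 120.90880467  55.        ] purp [ 571.10145386 -134.29692819  100.        ]
pin [ 557.18764261 -229.58691044  140.        ]
stud [ 577.9730119  -293.60725489  109.        ]
bolt [ 595.37209999 -354.75561468  117.        ]
rack corners [array([ 582., -190.,   95.]), array([ 635., -385.,   95.]), array([ 579., -399.,   95.]), array([ 522., -208.,   95.])]
deck corners edge [array([667., 181., 174.]), array([676.,  72., 174.]), array([494.,  59.,  87.]), array([489., 168.,  87.])]
post tri (array([518.51291315, 196.74034724, 157.21386403]), [np.float64(1.5377364337844914), np.float64(1.537736433784604)])
pintop tri (array([ 559.2625027 , -229.04143432,  134.65761084]), [np.float64(1.69059911340649), np.float64(1.6905991134064995)])
hole tri (array([571.17305733, 120.72574638, 122.74747906]), [np.float64(1.9896435075718282), np.float64(1.9896435075717152)])
[[-0.     0.357 -0.934]
 [ 0.001 -0.934 -0.357]
 [-1.    -0.001 -0.   ]]
```

```bash
cat >> h.py <<'E'
a=np.radians(26)
class Deck:
    def __init__(s,H,yaw):
        y=np.radians(yaw);u=np.array([np.cos(y),np.sin(y),0]);k=np.array([0,0,1.])
        s.R=np.c_[np.cos(a)*u+np.sin(a)*k,[-np.sin(y),np.cos(y),0],-np.sin(a)*u+np.cos(a)*k];s.H=np.array(H)
    def w(s,p): return s.H+s.R@np.array(p,float)
    def d(s,p): return s.R.T@(np.array(p)-s.H)
def delta(target,yaw=None):
    """tcp target world -> normalized tool shift; yaw=desired heading (deg) of tool y"""
    st=manip.observe();M=Rt(st);d=M.T@(np.array(target)-st["tool_pos"])/1000
    t=None
    if yaw is not None:
        cur=np.degrees(np.arctan2(M[1,1],M[0,1]));t=((cur-yaw+90)%180-90)/90
    return d.round(4),t
E
python3 - <<'E'
from h import *
D=Deck([570,119.5,124],4.2)
print(D.d([518.5,196.7,157.2]))
print(delta([540,-290,300],-85.8))
E
python3 -m jog '[1,-0.078,-0.136,-0.401,0.186, 1,-0.078,-0.136,-0.401,0.186, 1,-0.078,-0.136,-0.401,0.186, 1,-0.078,-0.136,-0.401,0.186, 1,-0.078,-0.136,-0.401,0.186, 1,-0.078,-0.136,-0.401,0.186, 1,-0.078,-0.136,-0.401,0.186, 1,-0.078,-0.136,-0.401,0.186, 1,-0.078,-0.136,-0.401,0.186, 1,-0.078,-0.136,-0.401,0.186, 1,-0.078,-0.136,-0.401,0.186]' 20
python3 - <<'E'
from h import *
import cv2
print(manip.camera_info("wrist")["T"].round(3).tolist())
cv2.imwrite('pics/w1.png',manip.grab_frame("wrist")[:,:,::-1])
print(manip.observe()["tool_pos"],Rt().round(3).tolist())
E
```

```text
[-26.52789263  80.76444479  49.87690217]
(array([-0.0777, -0.136 , -0.401 ]), np.float64(0.18556691472184228))
time_s: 1.52
tool_pos: [539.0, -290.9, 300.0]
tcp_rot: [-0.024, -0.706, -0.026, 0.707]
ft_force: [0.7, -0.2, 0.6]
grip_width: 88.2
[[0.07, 0.95, 0.303, 622.761], [-0.998, 0.067, 0.02, -285.36], [-0.001, -0.304, 0.953, 461.686], [0.0, 0.0, 0.0, 1.0]]
[ 539.14862096 -290.8575677   300.07976586] [[-0.001, 0.071, -0.997], [0.002, -0.997, -0.071], [-1.0, -0.002, 0.001]]
```

View pics/w1.png

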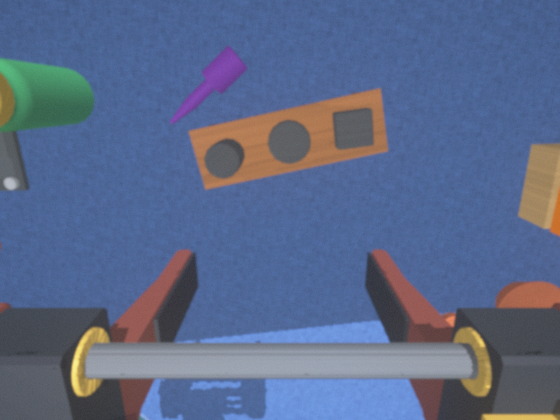

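```bash
python3 - <<'E'
from h import *
ci=manip.camera_info("wrist")
for n,u,v,z in [("pin",224,158,140),("stud",289,141,109),("bolt",353,128,117)]: print(n,onz(ci,u,v,z).round(1))
print("rack corners",[onz(ci,u,v,95).round() for u,v in [(190,131),(381,89),(388,152),(206,189)]])
D=Deck([570,119.5,124],4.2)
p=D.w([-31.5,84.7,56]);print(p)
print(delta([p[0]-20,p[1],p[2]+80],-85.8))
E
```

```text
pin [ 567.8 -235.5  140. ]
stud [ 584.2 -295.5  109. ]
bolt [ 601.8 -356.4  117. ]
rack corners [array([ 586., -193.,   95.]), array([ 640., -384.,   95.]), array([ 579., -401.,   95.]), array([ 525., -210.,   95.])]
[511.0778869  200.10110677 160.52377547]
(array([ 0.0604, -0.493 ,  0.0131]), np.float64(-0.0015272606094256958))
```

```bash
python3 -m jog '[1,0.03,-0.493,0.005,0, 1,0.03,-0.493,0.005,0, 1,0.03,-0.493,0.005,0, 1,0.03,-0.493,0.005,0, 1,0.03,-0.493,0.005,0, 1,0.03,-0.493,0.005,0, 1,0.03,-0.493,0.005,0, 1,0.03,-0.493,0.005,0, 1,0.03,-0.493,0.005,0, 1,0.03,-0.493,0.005,0, 1,0.03,-0.493,0.005,0]' 20
python3 - <<'E'
from h import *
import cv2
cv2.imwrite('pics/w2.png',cv2.resize(manip.grab_frame("wrist")[:,:,::-1],None,fx=1.4,fy=1.4))
print(manip.observe()["tool_pos"],manip.observe()["time_s"])
E
```

```text
time_s: 2.95
tool_pos: [499.6, 199.0, 271.0]
tcp_rot: [-0.024, -0.706, -0.025, 0.707]
ft_force: [0.3, -1.0, -0.1]
grip_width: 87.8
[499.61517135 199.01043162 271.00915564] 3.0
```

View pics/w2.png

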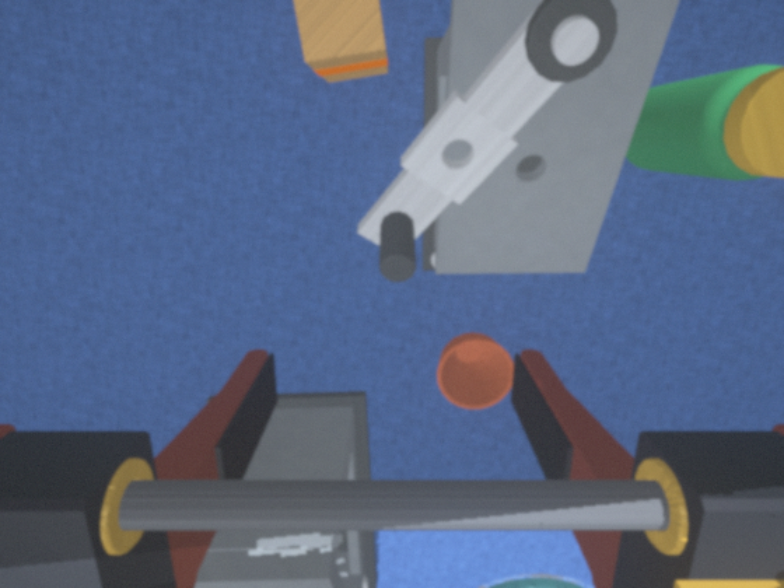

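```bash
python3 - <<'E'
from h import *
ci=manip.camera_info("wrist"); t=manip.camera_info("top")
f=1.4
print("hole",onz(ci,531/f,167/f,124))
print("post",onz(ci,398/f,265/f,160.5))
print("boss",onz(ci,572/f,38/f,183.3))
print("levhole",onz(ci,458/f,154/f,124))
for u,v in [(137,253),(190,250),(200,260),(205,330)]: print([onz(t,u,v,z).round() for z in (0,120,200,230)])
E
```

```text
hole [573.19307605 119.06496699 124.        ]
post [514.78026276 197.45550505 160.5       ]
boss [633.67448423 125.41345457 183.3       ]
levhole [577.82216756 164.79768433 124.        ]
[array([350., 424.,   0.]), array([345., 391., 120.]), array([342., 368., 200.]), array([341., 360., 230.])]
[array([359., 249.,   0.]), array([353., 228., 120.]), array([350., 214., 200.]), array([349., 209., 230.])]
[array([325., 215.,   0.]), array([323., 197., 120.]), array([321., 185., 200.]), array([320., 180., 230.])]
[array([100., 196.,   0.]), array([114., 179., 120.]), array([123., 168., 200.]), array([127., 164., 230.])]
```

```bash
python3 - <<'E'
from h import *
import cv2
ci=manip.camera_info("wrist")
f=1.4
for u,v in [(265,351),(274,357),(523,351),(514,357),(216,479),(565,479)]: print(onz(ci,u/f,v/f,271)-manip.observe()["tool_pos"])
im=cv2.imread('pics/w2.png');cv2.imwrite('pics/w2c.png',cv2.resize(im[330:500,180:600],None,fx=1.8,fy=1.8))
print(proj(ci,manip.observe()["tool_pos"]))
E
```

```text
[ 7.59964520e+00  4.72858090e+01 -9.15563947e-03]
[ 5.42661064e+00  4.40370303e+01 -9.15563947e-03]
[ 1.39527017e+01 -4.63040575e+01 -9.15563947e-03]
[ 1.13616063e+01 -4.33808780e+01 -9.15563947e-03]
[-4.94945229e+01  6.74843106e+01 -9.15563947e-03]
[-4.00455852e+01 -7.12209232e+01 -9.15563947e-03]
(np.float64(280.9481801135335), np.float64(269.80614144772625))
```

View pics/w2c.png

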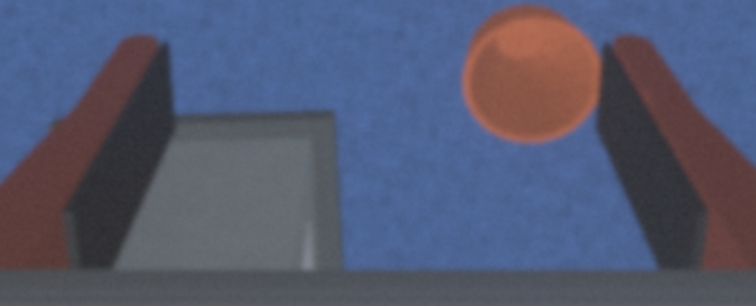

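```bash
python3 - <<'E'
from h import *
print(delta([519,198,129],-85.8))
E
```

```text
(array([ 0.142 ,  0.0025, -0.0193]), np.float64(-0.003046651600704801))
```

```bash
python3 -m jog '[1,0.05,0.002,-0.019,0, 1,0.1,0.002,-0.019,0, 1,0.142,0.002,-0.019,0, 1,0.142,0.002,-0.019,0, 0,0.142,0.002,-0.019,0, 0,0.142,0.002,-0.019,0, 0,0.142,0.002,-0.019,0, 0,0.142,0.002,-0.019,0]' 20
python3 - <<'E'
from h import *
import cv2
cv2.imwrite('pics/w3.png',cv2.resize(manip.grab_frame("wrist")[:,:,::-1],None,fx=1.4,fy=1.4))
s=manip.observe();print(s["tool_pos"],s["time_s"],s["grip_width"],s["ft_force"])
E
```

```text
time_s: 4.0
tool_pos: [519.1, 198.7, 129.9]
tcp_rot: [0.024, 0.707, 0.025, -0.706]
ft_force: [-0.6, -0.5, -0.0]
grip_width: 51.0
[518.89188403 198.6483465  129.62359581] 4.05 47.25286670628824 [-0.05586298 -0.69065603  0.33823348]
```

View pics/w3.png

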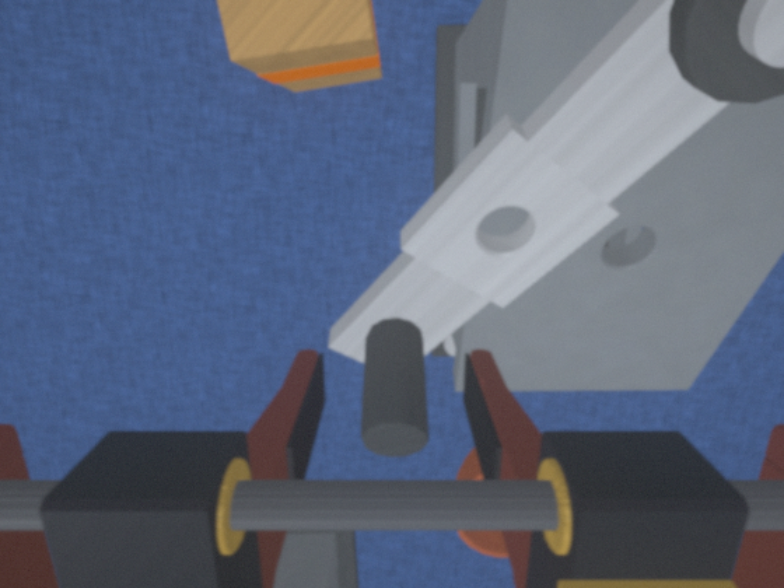

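```bash
python3 - <<'E'
from h import *
ci=manip.camera_info("wrist"); f=1.4
H=onz(ci,629/f,245/f,124);print("hole",H)
P=onz(ci,396/f,439/f,160.5);print("post",P)
D=Deck([571.5,119.2,124],4.2);print(D.d(P), D.d(onz(ci,505/f,230/f,124+11*.9+0)))
for th in (.62,.65,.68): print(th,D.w([80-140*np.cos(th),140*np.sin(th),56]))
th=.65
print(Rt().round(3).tolist())
M=Rt()
for t in np.arange(.65,-.06,-.1):
    print(round(t,2),(M.T@(D.w([80-140*np.cos(t),140*np.sin(t),0])-D.w([80-140*np.cos(.65),140*np.sin(.65),0]))).round(1))
E
python3 -m jog '[0,0,0,0,0, 0,0,0,0,0, 0,0,0,0,0, 0,0,0,0,0]' 20
```

```text
hole [573.16860373 119.46015602 124.        ]
post [513.67725262 197.41178789 160.5       ]
[-30.68225212  82.23658212  55.57470508] [12.41815017 46.23496069  4.95802268]
0.62 [510.63376402 196.29422739 159.4528418 ]
0.65 [512.61924228 199.8303108  160.54493486]
0.68 [514.70021087 203.29695349 161.68099612]
[[0.0, 0.069, -0.998], [0.001, -0.998, -0.069], [-1.0, -0.001, -0.001]]
0.65 [0. 0. 0.]
0.55 [ 3.4 11.6  7.1]
0.45 [ 6.4 23.9 13. ]
0.35 [ 8.7 36.8 17.9]
0.25 [10.5 50.2 21.5]
0.15 [11.7 63.9 24. ]
0.05 [12.3 77.9 25.2]
-0.05 [12.3 91.9 25.1]
time_s: 4.55
tool_pos: [518.9, 198.6, 129.6]
tcp_rot: [0.024, 0.707, 0.025, -0.707]
ft_force: [0.8, -0.3, 0.8]
grip_width: 21.4
```

```bash
python3 -m jog '[0,0.003,0.010,0.006,0, 0,0.006,0.022,0.012,0, 0,0.008,0.035,0.017,0, 0,0.010,0.048,0.020,0, 0,0.011,0.062,0.023,0, 0,0.012,0.076,0.024,0, 0,0.012,0.084,0.024,0, 0,0.012,0.087,0.024,0, 0,0.012,0.087,0.024,0, 0,0.012,0.087,0.024,0]' 20
python3 - <<'E'
from h import *
import cv2
cv2.imwrite('pics/w4.png',cv2.resize(manip.grab_frame("wrist")[:,:,::-1],None,fx=1.4,fy=1.4))
s=manip.observe();print(s["tool_pos"],s["time_s"],s["grip_width"],s["ft_force"])
E
```

```text
time_s: 5.8
tool_pos: [501.1, 110.0, 117.7]
tcp_rot: [0.024, 0.707, 0.025, -0.706]
ft_force: [0.2, 0.8, 3.4]
grip_width: 21.8
[501.08700392 110.06497931 117.64572863] 5.85 21.619204149489242 [0.73840656 0.85370531 3.53680725]
```

View pics/w4.png

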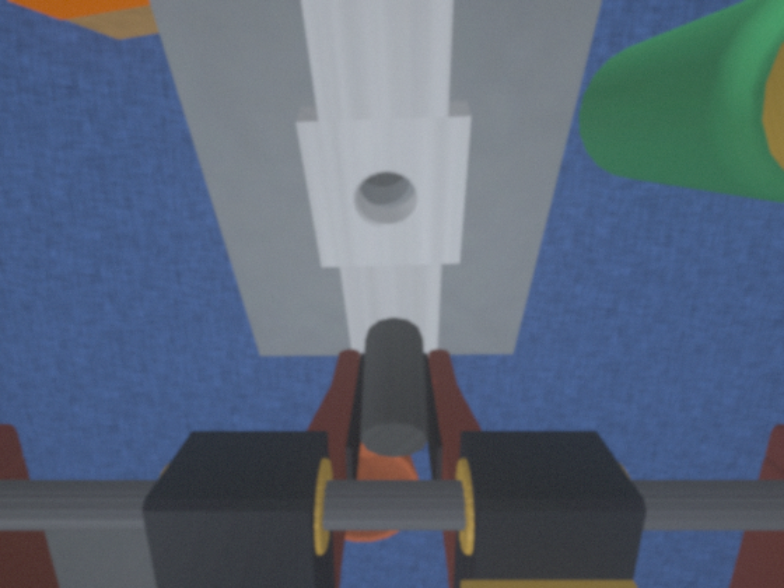

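```bash
python3 - <<'E'
from h import *
import cv2
ci=manip.camera_info("wrist"); f=1.4
print("lever hole",onz(ci,386/f,197/f,133.9))
print("deck low edge corners",onz(ci,259/f,355/f,124-85*np.sin(a)),onz(ci,516/f,355/f,124-85*np.sin(a)))
print("post",onz(ci,396/f,437/f,124-60*np.sin(a)+56*np.cos(a)))
for H in ([571.5,119.2,124],[573,119.4,124]):
  D=Deck(H,4.2)
  print(D.w([0,0,11]),D.w([-85,55,0]),D.w([-85,-55,0]),D.w([-60,0,56]))
im=cv2.imread('pics/w4.png');cv2.imwrite('pics/w4c.png',cv2.resize(im[100:300,280:500],None,fx=3,fy=3,interpolation=cv2.INTER_CUBIC))
E
```

```text
lever hole [568.6032147  116.81461943 133.9       ]
deck low edge corners [492.12446848 167.94142119  86.73845252] [499.72442271  56.60138832  86.73845252]
post [496.27624409 108.87126133 148.03019779]
[566.6908672  118.84683936 133.88673451] [491.27957243 168.45708153  86.73845252] [499.33577412  58.75248903  86.73845252] [493.23432323 113.45252797 148.03019779]
[568.1908672  119.04683936 133.88673451] [492.77957243 168.65708153  86.73845252] [500.83577412  58.95248903  86.73845252] [494.73432323 113.65252797 148.03019779]
```

View pics/w4c.png

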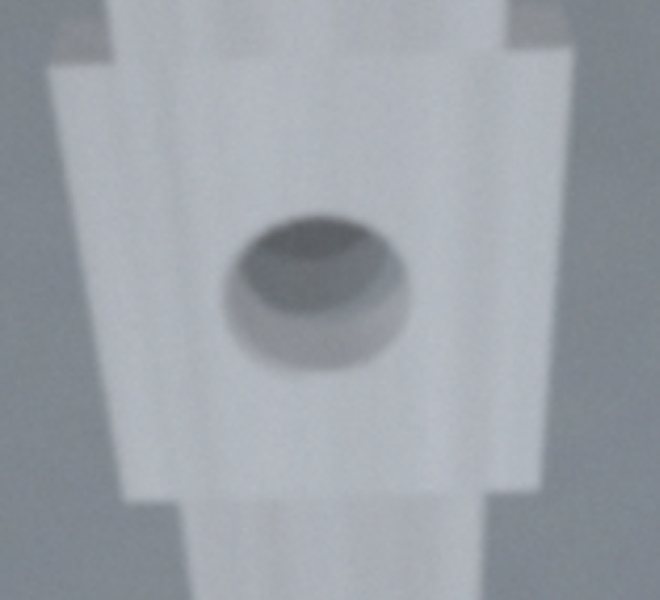

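```bash
python3 -m jog '[0.7,0,0,0,0, 0.7,0,0,0,0, 0.7,0,0,0,0, 0.7,0,0,0,0, 0.7,-0.05,0,0,0, 0.7,-0.1,0,0,0, 0.7,-0.16,0,0,0, 0.7,-0.16,0,0,0]' 20
python3 - <<'E'
from h import *
import cv2
cv2.imwrite('pics/w5.png',cv2.resize(manip.grab_frame("wrist")[:,:,::-1],None,fx=1.4,fy=1.4))
s=manip.observe();print(s["tool_pos"],s["time_s"],s["grip_width"],s["ft_force"])
print(delta([548,-238,225],-85.8))
E
```

```text
time_s: 6.85
tool_pos: [504.3, 110.2, 282.7]
tcp_rot: [0.024, 0.711, 0.025, -0.703]
ft_force: [-0.7, 0.1, -1.2]
grip_width: 61.6
[502.4838528  110.04096674 279.87137717] 6.9 61.43563760838077 [-0.21414367 -0.08380896 -0.10654398]
(array([ 0.0547,  0.3504, -0.021 ]), np.float64(-0.002634778757454291))
```

View pics/w5.png

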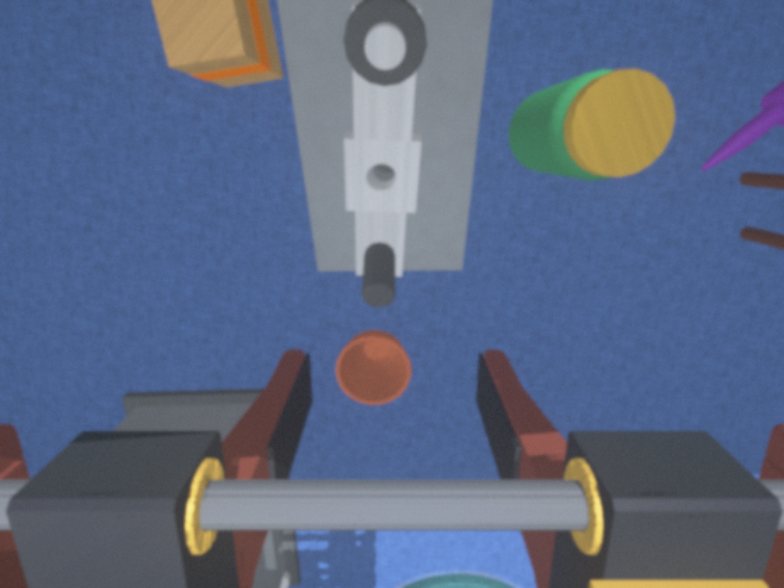

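```bash
python3 -m jog '[0.7,0.055,0.06,-0.02,0, 0.7,0.055,0.35,-0.02,0, 0.7,0.055,0.35,-0.02,0, 0.7,0.055,0.35,-0.02,0, 0.7,0.055,0.35,-0.02,0, 0.7,0.055,0.35,-0.02,0, 0.7,0.055,0.35,-0.02,0, 0.7,0.055,0.35,-0.02,0, 0.7,0.055,0.35,-0.02,0, 0.7,0.055,0.35,-0.02,0, 0.7,0.055,0.35,-0.02,0]' 20
python3 - <<'E'
from h import *
import cv2
cv2.imwrite('pics/w6.png',cv2.resize(manip.grab_frame("wrist")[:,:,::-1],None,fx=1.4,fy=1.4))
s=manip.observe();print(s["tool_pos"],s["time_s"],s["grip_width"],s["ft_force"])
cv2.imwrite('pics/t6.png',manip.grab_frame("top")[:,:,::-1])
E
```

```text
time_s: 8.28
tool_pos: [547.1, -236.8, 224.9]
tcp_rot: [0.025, 0.709, 0.025, -0.704]
ft_force: [0.2, 0.3, 0.5]
grip_width: 61.6
[ 547.11397952 -237.024083    224.91505975] 8.325 61.51155984122276 [ 0.22252758 -0.3572488   0.30693221]
```

View pics/w6.png

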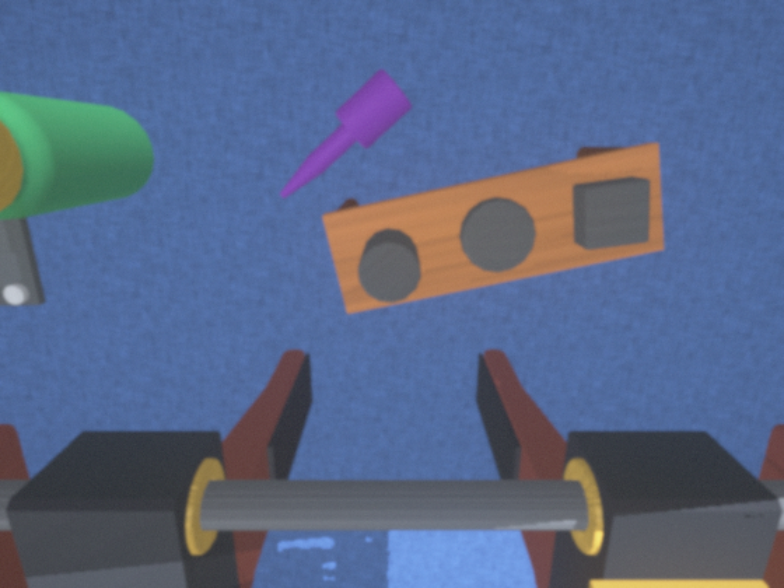

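```bash
python3 - <<'E'
from h import *
import cv2
ci=manip.camera_info("wrist"); f=1.4
im=cv2.imread('pics/w6.png'); hsv=cv2.cvtColor(im,cv2.COLOR_BGR2HSV)
m=cv2.inRange(hsv,(3,90,60),(20,255,255)); m[:130]=0;m[330:]=0
m2=cv2.morphologyEx(m,cv2.MORPH_CLOSE,np.ones((5,5)))
c=max(cv2.findContours(m2,0,2)[0],key=cv2.contourArea); q=cv2.approxPolyDP(cv2.convexHull(c),8,True)[:,0];print(q.tolist())
w=np.array([onz(ci,u/f,v/f,95) for u,v in q]);print(w.round(1).tolist(),w.mean(0))
for n,u,v,z in [("pin top",389,266,140),("pin r",420,266,140),("stud",498,235,109),("bolt",611,219,117)]: print(n,onz(ci,u/f,v/f,z).round(1))
# inner corners
s=manip.observe(); print(s["tool_pos"],Rt().round(3).tolist())
im=cv2.imread('pics/t6.png');
cv2.imwrite('pics/t6c.png',cv2.resize(im[130:230,180:400],None,fx=3.5,fy=3.5,interpolation=cv2.INTER_CUBIC))
cv2.imwrite('pics/w6c.png',cv2.resize(cv2.imread('pics/w6.png')[190:330,310:460],None,fx=4,fy=4,interpolation=cv2.INTER_CUBIC))
E
```

```text
[[657, 146], [661, 248], [348, 311], [325, 215]]
[[638.8, -383.1, 95.0], [580.0, -399.3, 95.0], [526.0, -209.6, 95.0], [586.0, -193.3, 95.0]] [ 582.70785476 -296.32820276   95.        ]
pin top [ 568.4 -233.4  140. ]
pin r [ 569.5 -249.6  140. ]
stud [ 583.5 -295.4  109. ]
bolt [ 598.  -355.1  117. ]
[ 547.09106864 -237.17466245  224.90095784] [[0.006, 0.07, -0.998], [0.001, -0.998, -0.07], [-1.0, -0.001, -0.006]]
```

View pics/t6c.png

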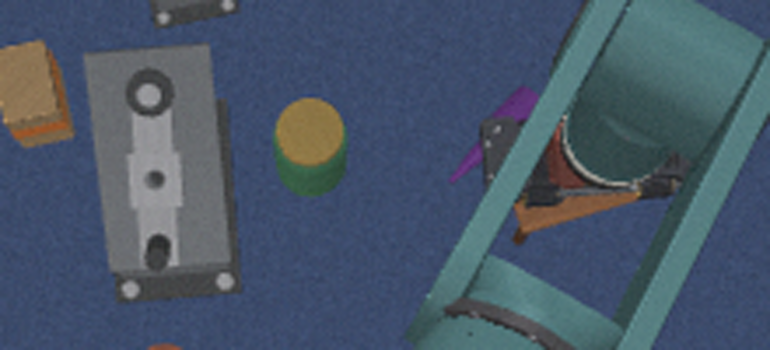

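View pics/w6c.png

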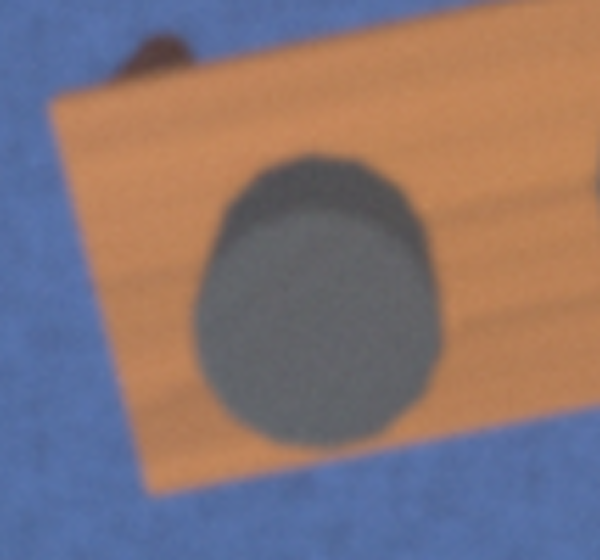

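```bash
python3 - <<'E'
from h import *
print(delta([567,-233.5,155],-85.8))
E
```

```text
(array([ 0.07  , -0.0022, -0.0197]), np.float64(-0.0021282638940312557))
```

```bash
python3 -m jog '[0.55,0.02,-0.002,-0.02,-0.002, 0.55,0.05,-0.002,-0.02,-0.002, 0.55,0.07,-0.002,-0.02,-0.002, 0.55,0.07,-0.002,-0.02,-0.002, 0.55,0.07,-0.002,-0.02,-0.002]' 20
python3 - <<'E'
from h import *
import cv2
fr=manip.grab_frame("wrist")[:,:,::-1]
cv2.imwrite('pics/w7.png',cv2.resize(fr,None,fx=1.4,fy=1.4))
s=manip.observe();print(s["tool_pos"],s["time_s"],s["grip_width"],s["ft_force"],Rt().round(3).tolist())
print(delta([567,-233.5,110],-85.8))
print(proj(manip.camera_info("wrist"),[567,-233.5,140]))
E
```

```text
time_s: 9.0
tool_pos: [567.9, -234.0, 155.9]
tcp_rot: [0.026, 0.709, 0.026, -0.704]
ft_force: [-0.7, -0.0, -0.2]
grip_width: 48.4
[ 568.09781278 -234.13308979  156.25538882] 9.05 48.25028000339187 [0.5465452  0.34702328 0.56326645] [[0.008, 0.073, -0.997], [0.0, -0.997, -0.073], [-1.0, 0.0, -0.008]]
(array([ 0.0462, -0.0007,  0.0014]), np.float64(-0.00010650115924322436))
(np.float64(279.7032092043798), np.float64(258.2702188005582))
```

View pics/w7.png

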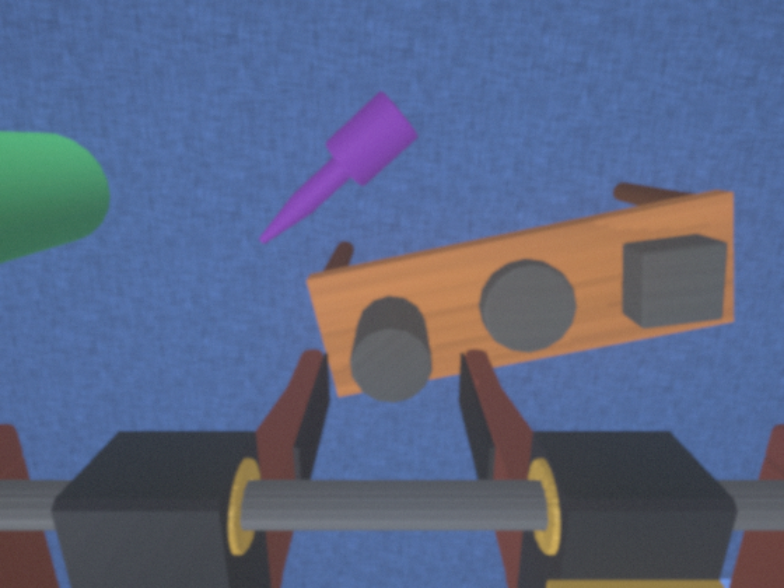

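```bash
python3 - <<'E'
from h import *
ci=manip.camera_info("wrist"); f=1.4
w=np.array([onz(ci,u/f,v/f,95) for u,v in [(308,277),(732,193),(732,321),(339,396)]]);print(w.round(1).tolist(),w.mean(0))
E
python3 -m jog '[0.55,0.02,-0.001,0.001,0, 0.55,0.04,-0.001,0.001,0, 0.55,0.046,-0.001,0.001,0, 0.55,0.046,-0.001,0.001,0, 0,0.046,-0.001,0.001,0, 0,0.046,-0.001,0.001,0, 0,0.046,-0.001,0.001,0, 0,0.046,-0.001,0.001,0, 0,0.046,-0.001,0.001,0]' 12
```

```text
[[587.2, -191.9, 95.0], [640.5, -383.0, 95.0], [579.7, -400.2, 95.0], [524.7, -209.2, 95.0]] [ 583.0098215  -296.08571154   95.        ]
time_s: 10.18
tool_pos: [568.0, -233.4, 111.1]
tcp_rot: [0.026, 0.71, 0.026, -0.703]
ft_force: [-1.1, 0.5, 5.8]
grip_width: 33.7
```

```bash
python3 -m jog '[0,-0.009,0,0,0, 0,-0.018,0,0,0, 0,-0.018,0,0,0, 0,-0.018,0,0.004,0, 0,-0.018,0,0.008,0, 0,-0.018,0,0.012,0, 0,-0.018,0,0.016,0, 0,-0.018,0,0.020,0, 0,-0.018,0,0.024,0, 0,-0.018,0,0.028,0, 0,-0.018,0,0.031,0, 0,-0.018,0,0.033,0, 0,-0.018,0,0.033,0]' 12
python3 - <<'E'
from h import *
import cv2
cv2.imwrite('pics/w8.png',cv2.resize(manip.grab_frame("wrist")[:,:,::-1],None,fx=1.4,fy=1.4))
s=manip.observe();print(s["tool_pos"],s["time_s"],s["grip_width"],s["ft_force"],Rt().round(3).tolist())
im=manip.grab_frame("scene")[:,:,::-1]
cv2.imwrite('pics/s8.png',cv2.resize(im[200:340,170:330],None,fx=4,fy=4,interpolation=cv2.INTER_CUBIC))
E
```

```text
time_s: 11.8
tool_pos: [534.6, -235.9, 128.8]
tcp_rot: [0.026, 0.71, 0.026, -0.703]
ft_force: [2.4, 0.2, -1.0]
grip_width: 33.8
[ 534.65688974 -235.83261724  128.77159651] 11.85 33.48839690080587 [ 1.42672915  0.90508009 -1.93863095] [[0.009, 0.073, -0.997], [-0.0, -0.997, -0.073], [-1.0, 0.001, -0.009]]
```

View pics/w8.png

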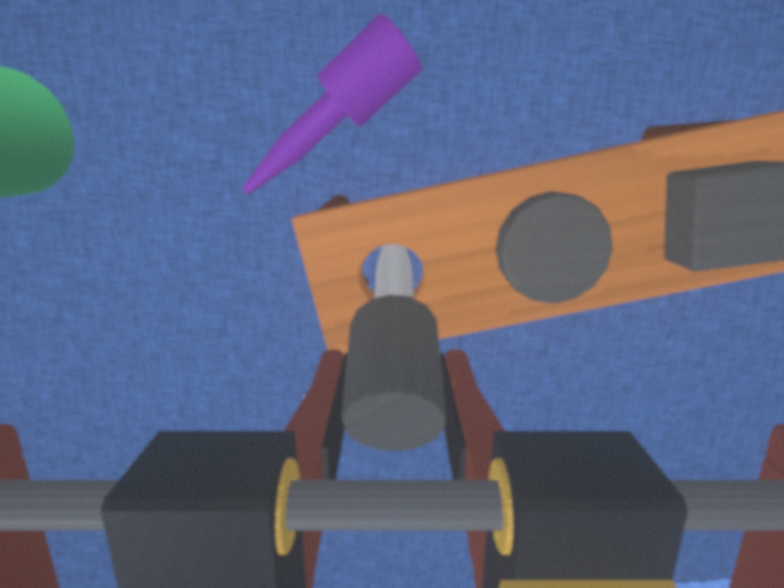

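View pics/s8.png

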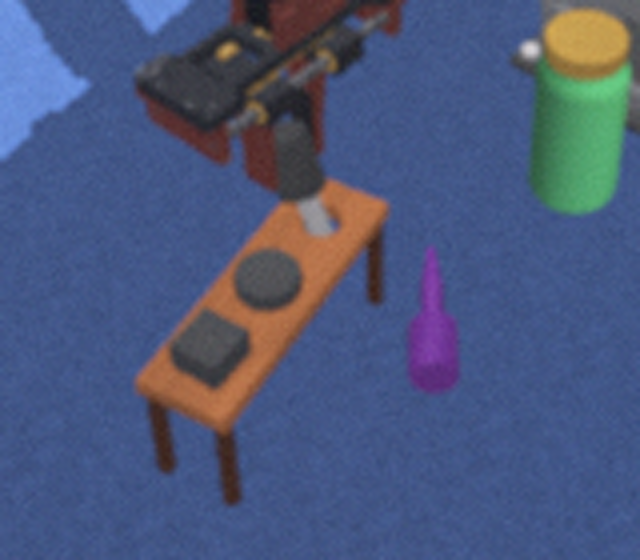

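```bash
cat >> h.py <<'E'
def tilt_rows(ci,G,u,up=35,th=None):
    out=[]
    for d in range(10,40,2):
        t=np.radians(d);ax=-np.sin(t)*u+np.cos(t)*np.array([0,0,1]);pr=np.cos(t)*u+np.sin(t)*np.array([0,0,1])
        T=G+(45-up)*ax;U=G-up*ax;E=U+17*pr; N=T-17*pr;F=T+17*pr;sh=U-30*ax
        out.append([d]+[round(proj(ci,q)[1]*1.4) for q in (T,N,F,E)]+[round(c*1.4) for c in proj(ci,U-70*ax)])
    return out
E
python3 - <<'E'
from h import *
s=manip.observe();M=Rt(s)
G=s["tool_pos"]-19*M[:,0]; u=-M[:,2].copy();u[2]=0
for r in tilt_rows(manip.camera_info("wrist"),G,u): print(r)
E
```

```text
[10, 425, 465, 382, 309, 393, 273]
[12, 426, 464, 384, 307, 393, 267]
[14, 427, 463, 386, 305, 393, 260]
[16, 428, 463, 388, 303, 393, 254]
[18, 428, 462, 391, 301, 393, 248]
[20, 429, 461, 393, 300, 393, 241]
[22, 430, 460, 395, 298, 393, 235]
[24, 430, 459, 398, 297, 393, 229]
[26, 431, 458, 400, 295, 393, 223]
[28, 432, 457, 402, 294, 393, 217]
[30, 432, 455, 405, 293, 393, 210]
[32, 433, 454, 407, 292, 393, 204]
[34, 433, 453, 410, 291, 393, 198]
[36, 434, 452, 412, 290, 393, 192]
[38, 434, 450, 414, 289, 393, 186]
```

```bash
python3 -m jog '[0,0,0,0,0, 0,0,0,0,0, 0,-0.018,0,0.009,0, 0,-0.036,0,0.0175,0, 0,-0.054,0,0.026,0, 0,-0.072,0,0.035,0, 0,-0.09,0,0.044,0, 0,-0.13,0,0.044,0, 0,-0.17,0,0.044,0, 0,-0.17,0,0.044,0, 0,-0.17,0,0.044,0, 0,-0.17,0,0.044,0]' 25
python3 - <<'E'
from h import *
import cv2
cv2.imwrite('pics/w9.png',cv2.resize(manip.grab_frame("wrist")[:,:,::-1],None,fx=1.4,fy=1.4))
s=manip.observe();M=Rt(s);print(s["tool_pos"],s["time_s"],s["grip_width"],s["ft_force"],Rt(s).round(3).tolist())
G=s["tool_pos"]-19*M[:,0]; u=-M[:,2].copy();u[2]=0
for r in tilt_rows(manip.camera_info("wrist"),G,u): print(r)
im=manip.grab_frame("scene")[:,:,::-1]
cv2.imwrite('pics/s9.png',cv2.resize(im[140:340,170:330],None,fx=3,fy=3,interpolation=cv2.INTER_CUBIC))
E
```

```text
time_s: 13.4
tool_pos: [488.1, -238.3, 296.5]
tcp_rot: [0.025, 0.709, 0.026, -0.705]
ft_force: [-1.1, 0.3, -2.3]
grip_width: 33.8
[ 488.31312866 -238.3787756   296.59384848] 13.45 33.689915126433924 [ 0.26095254  0.14096909 -2.74901171] [[0.006, 0.073, -0.997], [0.001, -0.997, -0.073], [-1.0, -0.001, -0.006]]
[10, 425, 465, 382, 309, 393, 272]
[12, 426, 464, 384, 307, 393, 266]
[14, 427, 463, 386, 305, 393, 260]
[16, 428, 463, 388, 303, 393, 254]
[18, 429, 462, 391, 301, 393, 247]
[20, 429, 461, 393, 300, 393, 241]
[22, 430, 460, 395, 298, 393, 235]
[24, 431, 459, 398, 296, 393, 228]
[26, 431, 458, 400, 295, 393, 222]
[28, 432, 457, 403, 294, 393, 216]
[30, 432, 455, 405, 293, 393, 210]
[32, 433, 454, 407, 292, 393, 204]
[34, 433, 453, 410, 291, 393, 198]
[36, 434, 452, 412, 290, 393, 192]
[38, 434, 450, 415, 289, 393, 185]
```

View pics/w9.png

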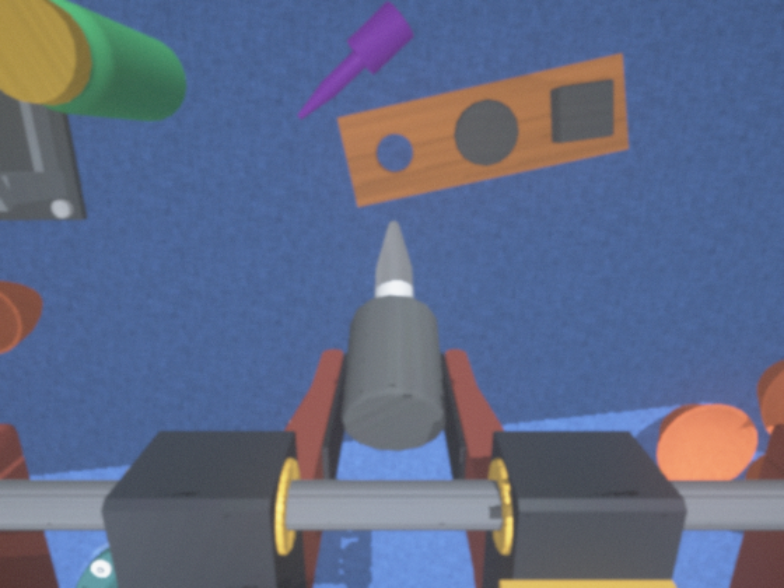

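View pics/s9.png

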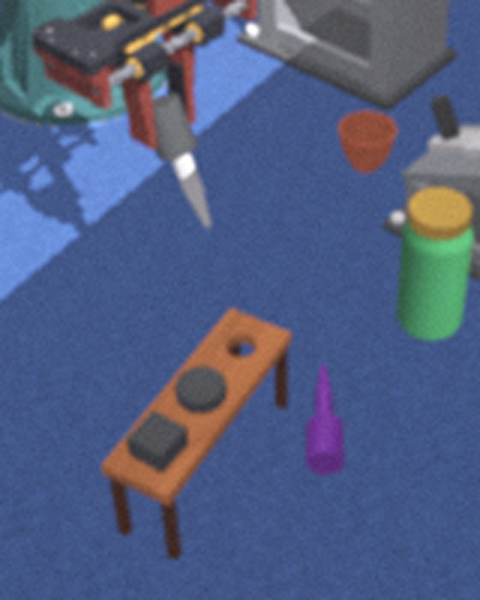

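```bash
python3 - <<'E'
from h import *
D=Deck([572.3,118.7,124],4.2)
for zu in (130,93): print(D.w([0,0,zu+35])-[0,0,19], delta(D.w([0,0,zu+35])-[0,0,19],-85.8))
E
```

```text
[500.16300797 113.40259044 253.30101764] (array([ 0.044 , -0.35  , -0.0371]), np.float64(-8.126666893038721e-05))
[516.33918194 114.5904944  220.04563793] (array([ 0.0773, -0.35  , -0.0531]), np.float64(-8.126666893038721e-05))
```

```bash
python3 -m jog '[0,0,-0.05,-0.01,0, 0,0,-0.1,-0.02,0, 0,0,-0.15,-0.037,0, 0,0,-0.2,-0.037,0, 0,0.02,-0.25,-0.037,0, 0,0.03,-0.3,-0.037,0, 0,0.044,-0.335,-0.037,0, 0,0.044,-0.35,-0.037,0, 0,0.044,-0.35,-0.037,0, 0,0.044,-0.35,-0.037,0, 0,0.044,-0.35,-0.037,0]' 25
python3 - <<'E'
from h import *
import cv2
cv2.imwrite('pics/w10.png',cv2.resize(manip.grab_frame("wrist")[:,:,::-1],None,fx=1.4,fy=1.4))
s=manip.observe();M=Rt(s);print(s["tool_pos"],s["time_s"],s["grip_width"],s["ft_force"],Rt(s).round(3).tolist())
im=manip.grab_frame("top")[:,:,::-1]
cv2.imwrite('pics/t10.png',cv2.resize(im[130:260,160:340],None,fx=4,fy=4,interpolation=cv2.INTER_CUBIC))
D=Deck([572.3,118.7,124],4.2)
print([round(x*1.4,1) for x in proj(manip.camera_info("wrist"),D.w([0,0,11]))],delta(D.w([0,0,93+35])-[0,0,19],-85.8))
E
```

```text
time_s: 14.88
tool_pos: [500.6, 112.2, 253.7]
tcp_rot: [0.025, 0.709, 0.026, -0.704]
ft_force: [0.4, 0.0, -1.6]
grip_width: 33.5
[500.5128884  112.35806673 253.6378697 ] 14.925 33.59965938667863 [-0.51038556  0.38144321 -1.82582457] [[0.007, 0.072, -0.997], [0.001, -0.997, -0.072], [-1.0, -0.001, -0.007]]
[np.float64(391.4), np.float64(172.4)] (array([ 0.0337, -0.0009, -0.0158]), np.float64(-0.0009656521798166611))
```

View pics/w10.png

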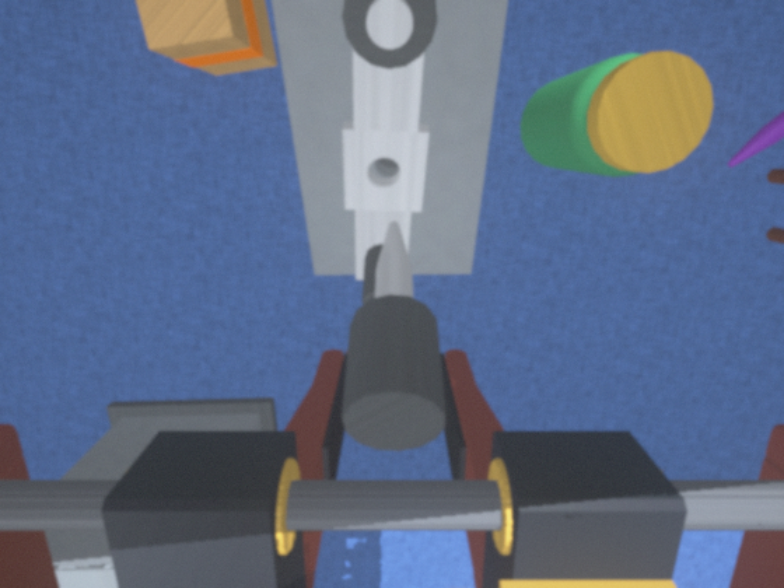

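View pics/t10.png

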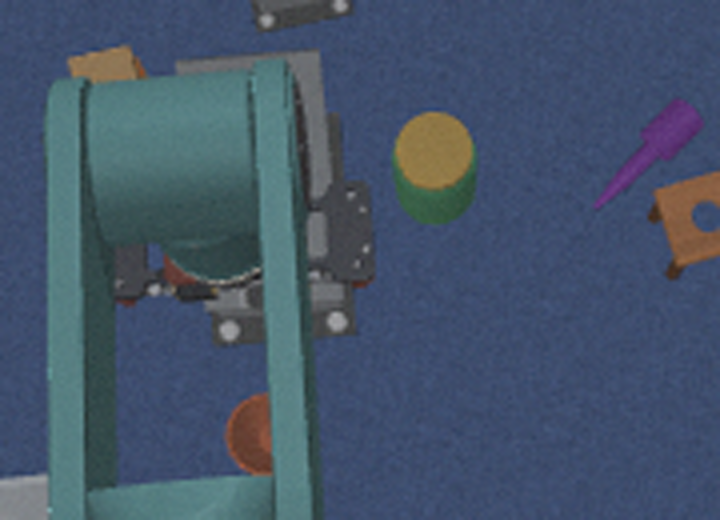

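```bash
python3 - <<'E'
from h import *
import cv2
im=cv2.imread('pics/w10.png'); cv2.imwrite('pics/w10c.png',cv2.resize(im[100:300,260:520],None,fx=3,fy=3,interpolation=cv2.INTER_CUBIC))
ci=manip.camera_info("wrist")
D=Deck([572.3,118.7,124],4.2)
for p in ([-85,55,0],[-85,-55,0],[115,55,0],[0,55,0],[0,-55,0],[80,0,27],[80-80*np.cos(.04),80*np.sin(.04),11],[80-140*np.cos(.04),140*np.sin(.04),56]): print(p,[round(c*1.4,1) for c in proj(ci,D.w(p))])
E
```

```text
[-85, 55, 0] [np.float64(313.7), np.float64(273.9)]
[-85, -55, 0] [np.float64(470.5), np.float64(273.5)]
[115, 55, 0] [np.float64(258.8), np.float64(-87.6)]
[0, 55, 0] [np.float64(296.9), np.float64(163.2)]
[0, -55, 0] [np.float64(486.1), np.float64(162.7)]
[80, 0, 27] [np.float64(390.3), np.float64(22.8)]
[np.float64(0.06399146712176673), np.float64(3.199146734930733), 11] [np.float64(385.8), np.float64(172.3)]
[np.float64(-59.88801493253692), np.float64(5.598506786128783), 56] [np.float64(382.2), np.float64(304.0)]
```

View pics/w10c.png

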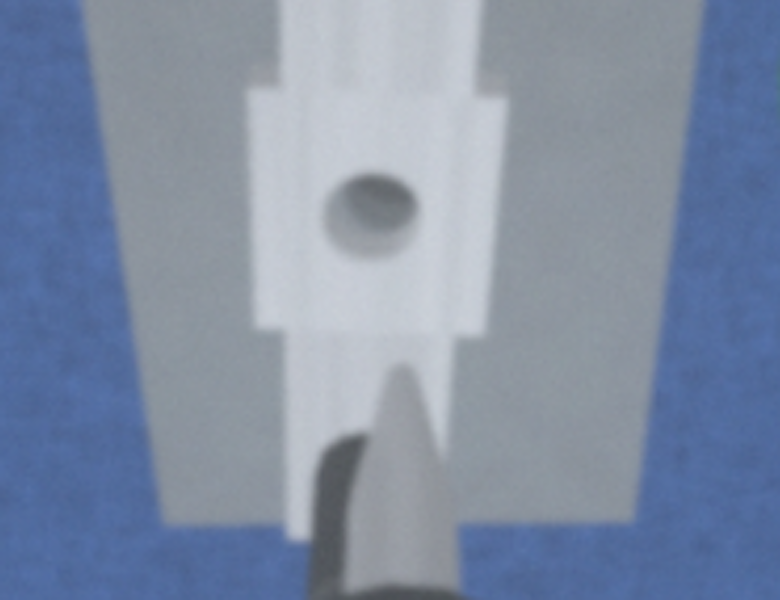

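```bash
python3 -m jog '[0,0.017,-0.002,-0.008,0, 0,0.034,-0.0024,-0.016,0, 0,0.034,-0.0024,-0.016,0, 0,0.034,-0.0024,-0.016,0, 0,0.041,-0.0024,-0.0195,0, 0,0.048,-0.0024,-0.023,0, 0,0.055,-0.0024,-0.0265,0, 0,0.063,-0.0024,-0.030,0, 0,0.063,-0.0024,-0.030,0]' 25
python3 - <<'E'
from h import *
import cv2
cv2.imwrite('pics/w11.png',cv2.resize(manip.grab_frame("wrist")[:,:,::-1],None,fx=1.4,fy=1.4))
s=manip.observe();M=Rt(s);print(s["tool_pos"],s["time_s"],s["grip_width"],s["ft_force"],Rt(s).round(3).tolist())
D=Deck([572.3,118.7,124],4.2)
print("G in deck",D.d(s["tool_pos"]-19*M[:,0]), delta(D.w([0,0,11+35])-[0,0,19],-85.8))
E
```

```text
time_s: 16.1
tool_pos: [530.7, 117.2, 190.0]
tcp_rot: [0.025, 0.709, 0.026, -0.704]
ft_force: [-0.5, 1.0, -2.0]
grip_width: 33.5
[530.64998928 117.18013008 190.42783508] 16.15 33.81045453940371 [-0.37026446  0.71967101 -1.86709297] [[0.006, 0.072, -0.997], [0.001, -0.997, -0.072], [-1.0, -0.001, -0.006]]
G in deck [-9.39477098e-02  1.52020448e+00  9.50925631e+01] (array([ 0.0442,  0.0015, -0.0212]), np.float64(-0.0009541123594555895))
```

View pics/w11.png

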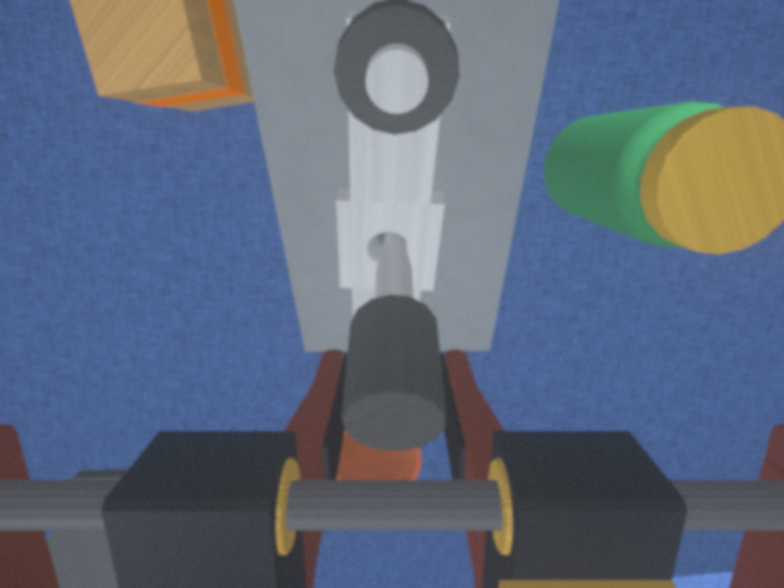

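```bash
python3 -m jog '[0,0.0045,0,-0.0022,0, 0,0.009,0,-0.0044,0, 0,0.0135,0,-0.0066,0, 0,0.018,0.0005,-0.0088,0, 0,0.0225,0.001,-0.0108,0, 0,0.027,0.0015,-0.0130,0, 0,0.0315,0.0015,-0.0151,0, 0,0.0315,0.0015,-0.0151,0]' 25
python3 - <<'E'
from h import *
import cv2
cv2.imwrite('pics/w12.png',cv2.resize(manip.grab_frame("wrist")[:,:,::-1],None,fx=1.4,fy=1.4))
s=manip.observe();M=Rt(s);print(s["tool_pos"],s["time_s"],s["grip_width"],s["ft_force"],Rt(s).round(3).tolist())
D=Deck([572.3,118.7,124],4.2)
print("G in deck",D.d(s["tool_pos"]-19*M[:,0]), delta(D.w([0,0,11+35])-[0,0,19],-85.8))
E
```

```text
time_s: 17.15
tool_pos: [546.6, 117.0, 158.4]
tcp_rot: [0.025, 0.709, 0.026, -0.704]
ft_force: [3.5, 6.0, -4.1]
grip_width: 33.6
[546.56056226 116.96664982 158.36536309] 17.2 33.678779158034 [ 2.7243373   4.51818839 -4.40094133] [[0.007, 0.072, -0.997], [0.002, -0.997, -0.072], [-1.0, -0.001, -0.007]]
G in deck [ 0.08931611  0.13541627 59.33032751] (array([ 0.0121,  0.0002, -0.0055]), np.float64(-0.0010824763026559166))
```

View pics/w12.png

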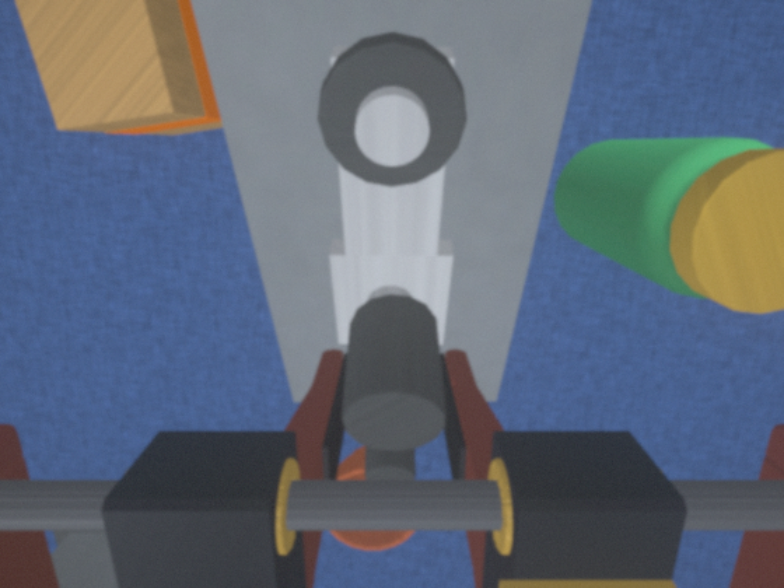

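```bash
python3 -m jog '[0,0.003,0,-0.0015,0, 0,0.006,0,-0.003,0, 0,0.009,0,-0.0043,0, 0,0.012,0,-0.0056,0, 0,0.013,0,-0.0062,0, 0,0.014,0,-0.0066,0, 0,0.014,0,-0.0066,0]' 30
python3 - <<'E'
from h import *
import cv2
cv2.imwrite('pics/w13.png',cv2.resize(manip.grab_frame("wrist")[:,:,::-1],None,fx=1.4,fy=1.4))
s=manip.observe();M=Rt(s);print(s["tool_pos"],s["time_s"],s["grip_width"],s["ft_force"],Rt(s).round(3).tolist())
D=Deck([572.3,118.7,124],4.2)
print("G in deck",D.d(s["tool_pos"]-19*M[:,0]), delta(D.w([0,0,11+35])-[0,0,19],-85.8))
im=manip.grab_frame("scene")[:,:,::-1]
cv2.imwrite('pics/s13.png',cv2.resize(im[150:260,270:400],None,fx=5,fy=5,interpolation=cv2.INTER_CUBIC))
E
```

```text
time_s: 18.08
tool_pos: [551.5, 117.5, 146.7]
tcp_rot: [0.025, 0.708, 0.026, -0.705]
ft_force: [-10.6, 3.8, 24.0]
grip_width: 33.5
[551.52206474 117.45410361 146.66417276] 18.125 33.427738017801786 [-11.03835659   4.1601763   25.07569179] [[0.005, 0.072, -0.997], [0.001, -0.997, -0.072], [-1.0, -0.001, -0.005]]
G in deck [-0.52432991  0.25968981 46.61111944] (array([ 0.0003,  0.0003, -0.0006]), np.float64(-0.0008447026732363207))
```

View pics/w13.png

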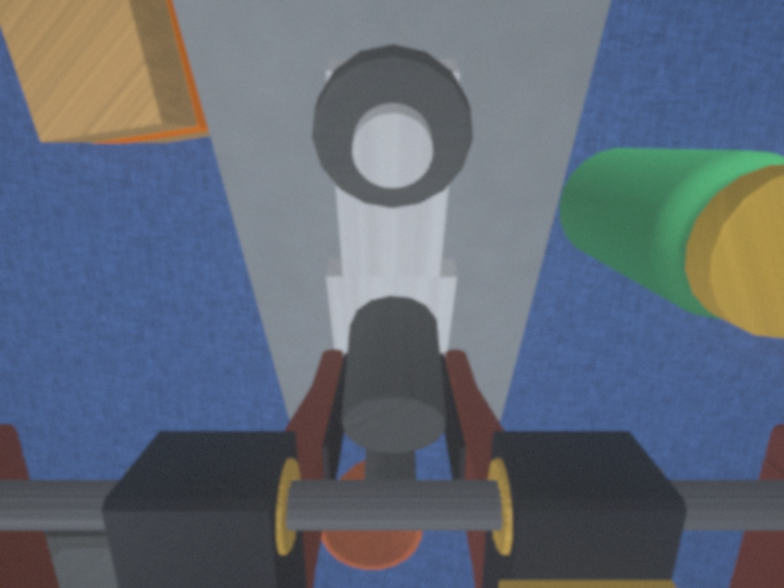

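View pics/s13.png

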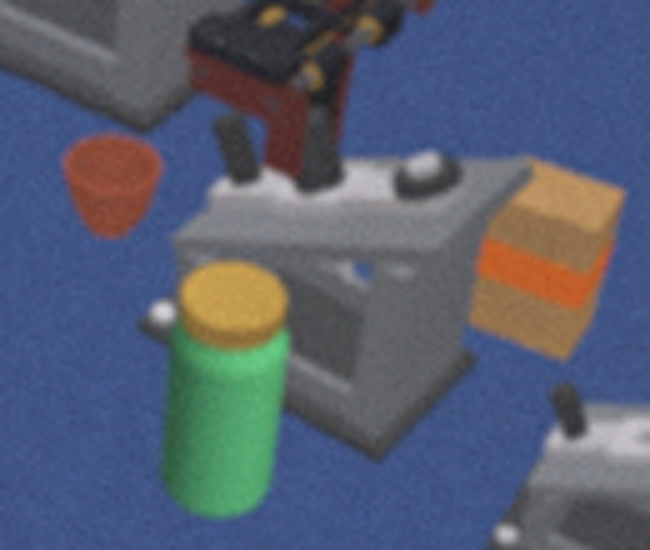

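```bash
python3 -m jog '[0.7,0,0,0,0, 0.7,0,0,0,0, 0.7,0,0,0,0, 0.7,0,0,0,0, 0.7,-0.05,0,0,0, 0.7,-0.1,0,0.01,0, 0.7,-0.14,0,0.03,0, 0.7,-0.14,0,0.03,0, 0.7,-0.14,0,0.03,0]' 30
python3 - <<'E'
from h import *
import cv2
cv2.imwrite('pics/w14.png',cv2.resize(manip.grab_frame("wrist")[:,:,::-1],None,fx=1.4,fy=1.4))
s=manip.observe();M=Rt(s);print(s["tool_pos"],s["time_s"],s["grip_width"],s["ft_force"])
D=Deck([572.3,118.7,124],4.2);ci=manip.camera_info("wrist")
for p in ([0,0,56],[17,0,56],[0,17,56],[-17,0,56],[0,-17,56],[17,0,11],[-60,0,56]): print(p,[round(c*1.4,1) for c in proj(ci,D.w(p))])
im=manip.grab_frame("scene")[:,:,::-1]
cv2.imwrite('pics/s14.png',cv2.resize(im[150:260,270:400],None,fx=5,fy=5,interpolation=cv2.INTER_CUBIC))
E
```

```text
time_s: 19.3
tool_pos: [520.7, 115.0, 285.7]
tcp_rot: [0.025, 0.708, 0.026, -0.705]
ft_force: [0.2, -0.9, 0.2]
grip_width: 61.4
[520.4885228  114.9423593  285.10149286] 19.35 61.32109350801862 [-0.44667205 -0.35705182 -0.1373289 ]
[0, 0, 56] [np.float64(393.5), np.float64(244.4)]
[17, 0, 56] [np.float64(393.4), np.float64(219.7)]
[0, 17, 56] [np.float64(363.7), np.float64(244.5)]
[-17, 0, 56] [np.float64(393.6), np.float64(267.2)]
[0, -17, 56] [np.float64(423.2), np.float64(244.3)]
[17, 0, 11] [np.float64(393.4), np.float64(177.5)]
[-60, 0, 56] [np.float64(393.7), np.float64(317.2)]
```

View pics/w14.png

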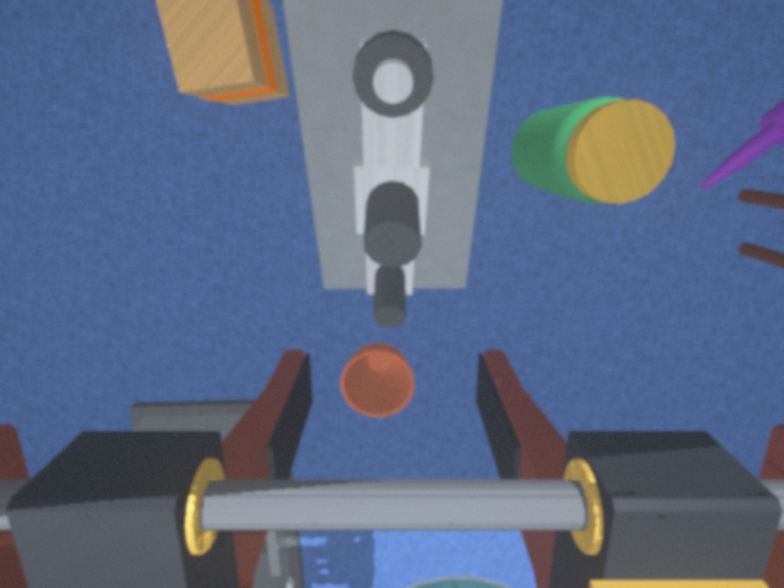

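View pics/s14.png

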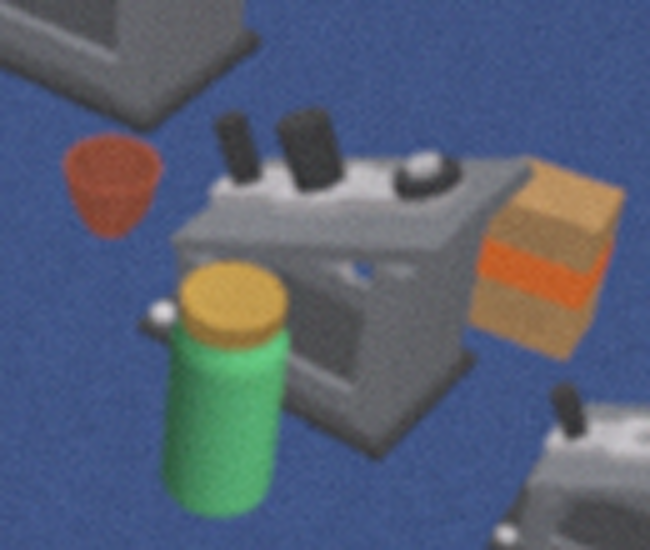

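```bash
python3 -m jog '[0.7,0,0,0,0, 0.7,0,0,0,0]' 30
python3 - <<'E'
from h import *
import cv2
im=cv2.resize(manip.grab_frame("wrist")[:,:,::-1],None,fx=1.4,fy=1.4)
cv2.imwrite('pics/w15.png',cv2.resize(im[120:340,300:490],None,fx=3,fy=3,interpolation=cv2.INTER_CUBIC))
s=manip.observe();print(s["tool_pos"],s["time_s"],s["grip_width"],s["ft_force"])
D=Deck([572.3,118.7,124],4.2);ci=manip.camera_info("wrist")
for h in (0,4):
  for p in ([0,0,56+h],[17,0,56+h],[0,17,56+h],[-17,0,56+h],[0,-17,56+h],[17,0,11+h],[-60,0,56]): print(p,[round((c*1.4-o)*3) for c,o in zip(proj(ci,D.w(p)),(300,120))])
im=manip.grab_frame("scene")[:,:,::-1]
cv2.imwrite('pics/s15.png',cv2.resize(im[160:200,310:370],None,fx=10,fy=10,interpolation=cv2.INTER_CUBIC))
ci=manip.camera_info("scene")
for p in ([0,0,56],[17,0,11],[0,-17,11],[-17,0,11],[17,0,56],[0,0,11]): print(p,[round((c-o)*10) for c,o in zip(proj(ci,D.w(p)),(310,160))])
E
```

```text
time_s: 19.65
tool_pos: [520.1, 114.9, 283.7]
tcp_rot: [-0.025, -0.707, -0.026, 0.707]
ft_force: [0.9, -0.2, 0.2]
grip_width: 61.0
[520.2236743  114.92417735 283.99889335] 19.7 61.55688112103826 [-0.68981833  0.53637166  0.24636505]
[0, 0, 56] [280, 372]
[17, 0, 56] [280, 297]
[0, 17, 56] [191, 372]
[-17, 0, 56] [280, 440]
[0, -17, 56] [370, 372]
[17, 0, 11] [280, 170]
[-60, 0, 56] [281, 591]
[0, 0, 60] [280, 385]
[17, 0, 60] [280, 310]
[0, 17, 60] [190, 385]
[-17, 0, 60] [280, 454]
[0, -17, 60] [371, 385]
[17, 0, 15] [280, 180]
[-60, 0, 56] [281, 591]
[0, 0, 56] [198, 136]
[17, 0, 11] [282, 268]
[0, -17, 11] [207, 293]
[-17, 0, 11] [195, 266]
[17, 0, 56] [243, 136]
[0, 0, 11] [238, 267]
```

View pics/w15.png

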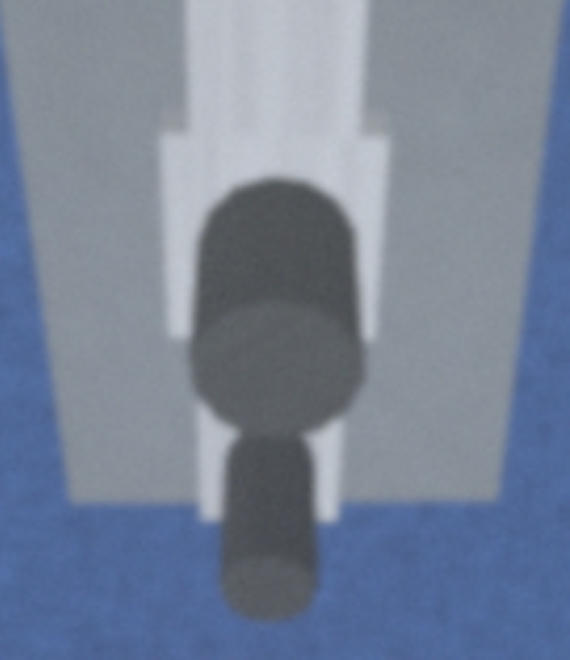

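View pics/s15.png

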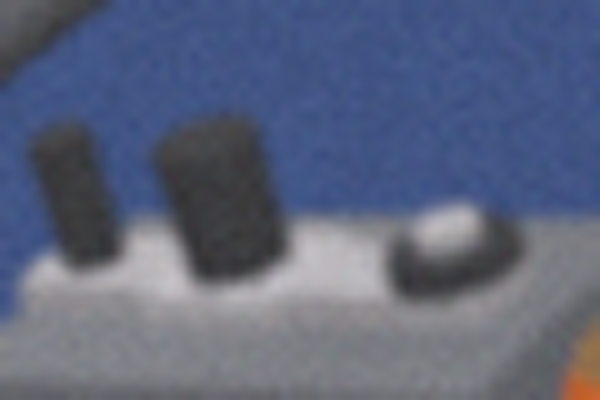

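```bash
python3 - <<'E'
from rig import manip
s=manip.observe();print(s["time_s"],s["ft_force"]);print(manip.hand_in())
E
```

```text
19.75 [0.07889291 0.42401045 0.93478862]
the job is handed in; nothing more can be done
None
```

I swung the lever home and pushed the locking pin down through both holes until its head sat on the lever. Then I let go and handed the job in at about 19.8 s; the rig reports no verdict.

**What I did:**
- **Lever:** I gripped the post and swung the lever on the middle-sized bracket to about -0.03 rad. When I let go it crept back, to about 0.05 rad by the pictures.
- **Pin:** I took the tall-headed pin from the rack hole nearest the jar. I levered it against the rim of its hole until it leaned 26°, because the tool can only point straight down.
- **Insertion:** I pushed it in along the hole axis until it met about 27 N along that axis, with the head at seat height to within about 1 mm.

**Last checks:**
- **Head height:** The near edge of the head's top matches the seated position (438 px seen, 440 expected; 4 mm high would be 454). The far lower edge fits less well: 178 px seen, 170 expected seated, 180 for 4 mm high. Blur may explain part of that. The side view shows no gap under the head.
- **Lever:** It reads about 0.017 rad by the post, within the 0.035 limit.
- **Release:** The fingers were open and clear of everything, with force at noise level.
- **Bystanders:** The bolts, jar, carton and bowl showed no visible movement, though I did not measure them again at the end.
- **Purple look-alike:** It stood upright in the first pictures and was lying on the counter in later ones. I never deliberately went near it and saw no contact force, so I think it toppled on its own.

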